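# Set the scanner carriage and shut its cover

## Robot

A 7-joint arm with a two-finger parallel gripper is mounted at the origin on the work surface. World frame = base frame: x ahead of the robot, y to its left, z up, the work surface at z = 0. Lengths are in m, angles in rad, forces in N, time in s.
With the tool pointing down it reaches from about 0.425 to 0.925 m from the base axis. Payload 6.8 kg.
Tool frame: the origin (TCP) lies midway between the tips of the shut fingers; the grasp point (between the pads) lies 19 mm behind it; z points along the fingers, y is the direction in which the jaws open and shut (so a half turn about z gives the same grasp; the last joint's range is limited). The gripper opens to 85 mm and grips with 20 to 120 N. Pads are 22 mm wide; open, the fingers measure 114 mm over their backs; the gripper's body (76 mm by 85 mm) begins 54 mm behind the grasp point. The pads swing forward as they close: fully open they stand 13 mm farther back than shut.
Start: joints at [-1.335, 0.477, 0.022, 1.555, -0.011, 1.109, -0.083], TCP at [0.228, 0.636, 0.231] pointing down, gripper open.
Joint ranges: [-2.96, 2.96], [-0.34, 2.1], [-1.41, 1.46], [0.24, 2.44], [-1.37, 4.51], [0.17, 1.92], [-2.96, 2.96]. Speed limits (rad/s): [2.39, 2.39, 3.14, 3.14, 3.14, 3.14, 3.14].

## Interface

Orientations are given as a unit quaternion [w, x, y, z].
In Python, from station import bot gives the robot as it stands. The module is installed in compiled form; this text tells all that it offers.
- The arm moves only by the tool drive_tool, never from a script. Its argument "series" is one flat list of numbers, 7 for each row, row after row: the opening, from -1 (shut) to 1 (fully open), then the shift along the tool's x, y, z in mm, then the turn, a rotation vector about the tool's x, y, z in rad. In form: [jaw, x, y, z, wx, wy, wz, jaw, x, y, z, wx, wy, wz, ...]. A call has 1 to 12 rows; each row shifts and turns the commanded pose from where the row before left it, along the tool's axes as they then stand; what a row does not reach is not made up. A row lasts 1/8 s, in which the tool goes at most 62.5 mm and 10.7 degrees, less where a joint would pass 70% of its speed; a pose out of reach is approached as far as the arm can. A call with a gripper value outside its range is refused whole. The fingers move at their own pace and stop on an object; "force" is the grip in N (left out, the last holds). Time passes only in rows, so rows that do not move let the fingers close. It gives the time, the measured TCP pose, the force and the opening at its end, in the units of the state.
- bot.get_obs(): the state, without advancing time (a new reading comes with each control period).
- bot.read_camera(name): name is "scene" or "top"; returns a dict with "pixels" (420x560x3 uint8, blue, green, red), "camera_matrix" (3x3 intrinsics, pixels), "rvec" (rotation vector, rad) and "tvec" (3), from world to camera coordinates, as OpenCV has them. Camera axes: x right, y down, z forward; pixel columns grow to the right and rows downward; lengths in m; the calibration is good to about 2 mm. A picture is of the moment at which its call begins. There is no depth.
- bot.hand_in(): hands the job in, once; it reports no verdict.
The state is a dict: "t": time; "q": joint angles; "joint_vel": joint speeds; "joint_torque": joint torques, N m; "eef_pos": TCP position; "tool_rot": TCP orientation; "contact_force": force on the tool from outside, world axes, zero at the start; "torque": the same for the moment, N m; "gripper_width": opening from 0.0 (shut) to 1.0 (fully open).
Only numpy, scipy, OpenCV 4.12 (cv2) and the standard library are available. Lean on these libraries where they do the work, as an engineer would, in place of code of your own. Each camera call takes 0.05 s, during which the arm holds its last target. There are 200 camera calls.

## Task

Crank the scanner's handwheel until the carriage's needle stands in line with the pointed clip on the scale (not the square one). Then press the cover down until its catch holds it fully shut, leaving the needle on the mark and the other things on the bench where they are.

Things in the scene. Friction and masses are not known exactly. Their poses are not given: they have to be found in the camera images.
- scanner: White bench scanner, fixed, 300 mm deep (its x), 360 mm wide (its y). Origin: centre of its underside; x runs from its front (robot side) to its back, y to its left, z up; turned by some yaw. Right half (y -180 to -35 mm): console with the handwheel on a sloping face. Left half (y 20 to 180): sample well with hinged cover. Between them (y -30 to 35): level scale deck, z 80 mm.
- console_face (a point): Centre of the console's sloping face, where the handwheel's shaft leaves it. The face slopes 35 degrees from level, low towards the robot: from z 40 mm at scanner x -150 to z 110 mm at x -50; behind it the console top is flat at z 115 mm.
- lamp_bar (a point): Centre of the lamp bar, 30 (scanner x) x 135 (y) x 22 mm, above the upper part of the handwheel, underside 289 mm above the bench. A 16 mm arm runs back from its right end to a post at the scanner's back. A tool pointing straight down cannot follow the handwheel all the way round under it; one leaning 20 to 45 degrees back towards the robot can.
- wheel_center (a point): Point on the handwheel's axis, 57 mm out from the sloping face, level with the gripping point of the knob. The axis points out of the face along (-0.574, 0, 0.819) in the scanner's frame. The wheel is a disc 100 mm in diameter, its outer face 27 mm below this point (measured along the axis).
- knob_grip (a point): Middle of the crank knob of the handwheel: a black cylinder 18 mm in diameter and 45 mm long, parallel to the wheel's axis, 38 mm off the axis, standing on the wheel's outer face; it spins freely on its own pin, so a hand can hold it without turning while it goes round. This point is 27 mm above the wheel's face and 18 mm below the knob's end.
- crank (a joint): Turns of the handwheel, rad, 0 to 31.4. Grows when turned clockwise as seen looking at the wheel's outer face; at every multiple of 2 pi the knob is at the top of the sloping face. Stiff enough to stay where it is left; about 1.5 N at the knob turns it.
- carriage (a joint): Position of the carriage, m, 0 to 0.08, driven by the handwheel: 16 mm per turn (0.00255 m per rad), growing clockwise, away from the robot along the scanner's x. Pointer at scanner x = -0.040 + this value.
- pointer (a point): Tip of the steel needle that reaches from the carriage in the well over the scale deck (needle 2.5 mm wide, along the scanner's y).
- arrow_clip: Dark steel clip fixed on the scale deck: a block 22 mm (scanner x) x 15 x 14 mm with a pointed nose, tapering over 18 mm, that points left (scanner +y) at the needle's path: the mark to set. Origin: on the deck top, at the same scanner x as the nose's point, 4 mm short of it. Its axes are the scanner's axes. It is at the near or at the far end of the scale.
- square_clip: The same block, 22 x 15 x 14 mm, without a nose: not the mark. Fixed at the other end of the scale.
- cover (a joint): Opening angle of the well's cover, rad: 0 fully shut, starts at 0.8 to 1.1. A spring lifts it again unless the catch at its free edge has snapped in: the catch is met at about 0.1 rad, snaps over at about 0.05 and then draws the cover shut. Pressing it home takes about 5 to 10 N near the free edge. A latched cover rests below 0.015 rad.
- cover_press (a point): Point on the upper face of the cover, midway along it, 125 mm from the hinge line, 28 mm from the free edge; moves with the cover. The cover is a flat plate 250 mm (scanner x) by 155 mm, 8 mm thick, with a thin black strip along its free edge.
- cover_hinge (a point): Middle of the cover's hinge line, which runs along the scanner's x on the far left side of the well, 91 mm above the bench; the cover's upper face is 8 mm above it when shut. The free edge is on the right and rises as the cover opens.
- wash_bottle: White plastic bottle with a small cap, 60 mm diameter, 170 mm tall, standing on the bench to the right of the scanner. Origin: centre of its underside. Loose; to be left alone.
- amber_bottle: Amber glass bottle, 72 mm diameter, 160 mm tall, standing to the left of the scanner. Origin: centre of its underside. Loose; to be left alone.
- jar: Glass jar, 56 mm diameter, 75 mm tall, standing in front of the scanner (may have changed places with the beaker). Origin: centre of its underside. Loose; to be left alone.
- beaker: Open glass beaker, 60 mm diameter, 70 mm tall, standing in front of the scanner (may have changed places with the jar). Origin: centre of its underside. Loose; to be left alone.
- dish: Flat glass dish, 80 mm diameter, 15 mm tall, lying to the right of the console's front. Origin: centre of its underside. Loose; to be left alone.
- weight: Steel balance weight with a small neck knob, 32 mm diameter, 46 mm tall, standing on the flat console top behind the handwheel. Origin: centre of its underside. Loose; to be left alone.
- spatula: Steel spatula 170 mm long lying flat on the bench, in front and to the left; origin at about its middle. Loose; to be left alone.

How it is judged:
By the outcome, as a careful person would: the job done as asked, in the order asked, and still so for the second after the job is handed in, with the robot touching nothing.
It also fails if it takes over 72 s, if anything falls off the work surface, if the arm or the gripper's body presses on something with over 40 N, if the wrist force passes 120 N, or if a joint passes its speed limit or range.

## Working session

There is one attempt and no reset: what is moved stays moved. The work goes in short steps, Python scripts to look and compute and a tool call to move; the robot and the scene stay as the last step left them, time stands still between calls to the robot, and variables do not carry over. Pictures are saved under pics/ and viewed, about 8 in all and at most 12, crops included, and the job is handed in when it is done.

Besides the shell and the picture viewer there is one more tool, called after "Call:" as name(argument=value, ...) on one line, values as JSON. drive_tool: Moves the arm, as the interface text tells. Its arguments: {"type":"object","properties":{"series":{"type":"array"},"force":{"type":"number"}},"required":["series"]}

```bash
mkdir -p pics
cat > h.py <<'E'
import numpy as np, cv2
from station import bot
from scipy.spatial.transform import Rotation as R
def cam(n):
    c=bot.read_camera(n); Rm=cv2.Rodrigues(np.array(c['rvec'],float))[0]; t=np.array(c['tvec'],float).ravel()
    return c['pixels'],np.array(c['camera_matrix']),Rm,t
def ray(K,Rm,t,u,v):
    d=Rm.T@np.linalg.inv(K)@np.array([u,v,1.]); return -Rm.T@t,d
def onz(C,u,v,z):
    o,d=ray(*C[1:],u,v); return o+d*(z-o[2])/d[2]
def proj(C,p):
    q=C[1]@(C[2]@np.array(p,float)+C[3]); return q[:2]/q[2]
def tri(C1,p1,C2,p2):
    o1,d1=ray(*C1[1:],*p1);o2,d2=ray(*C2[1:],*p2)
    s=np.linalg.lstsq(np.c_[d1,-d2],o2-o1,rcond=None)[0]
    a=o1+s[0]*d1;b=o2+s[1]*d2; return (a+b)/2,np.linalg.norm(a-b)
E
python3 - <<'E'
from h import *
for n in('scene','top'):
    C=cam(n); cv2.imwrite(f'pics/{n}1.png',cv2.resize(C[0],(784,588),interpolation=cv2.INTER_CUBIC)); print(n,C[1].round(1).tolist(),(-C[2].T@C[3]).round(3),C[2].round(2).tolist())
o=bot.get_obs(); print(o)
E
```

```text
scene [[450.3, 0.0, 278.9], [0.0, 450.3, 210.5], [0.0, 0.0, 1.0]] [1.249 0.125 0.902] [[-0.13, 0.99, 0.01], [0.71, 0.1, -0.7], [-0.7, -0.08, -0.71]]
top [[532.8, 0.0, 280.4], [0.0, 532.8, 204.8], [0.0, 0.0, 1.0]] [0.273 0.045 1.698] [[-0.02, -1.0, -0.02], [-0.98, 0.02, -0.19], [0.19, 0.02, -0.98]]
{'t': 0.1, 'q': array([-1.33512801,  0.47771594,  0.02233697,  1.55634028, -0.01152371,
        1.10930584, -0.08310016]), 'joint_vel': array([ 4.78534289e-04, -1.77155401e-03, -8.22597120e-04, -3.04023025e-03,
        1.68301895e-04,  8.73668309e-04,  6.09829002e-05]), 'joint_torque': array([ 4.97882036e-03, -5.97757030e+01,  1.61400195e+00, -2.81955636e+01,
        1.28938624e-02,  5.01172675e-03, -5.42709216e-06]), 'eef_pos': array([0.2273214 , 0.6350064 , 0.23042902]), 'tool_rot': array([-9.31447599e-05,  1.71031859e-01,  9.85265157e-01, -8.15567388e-04]), 'contact_force': array([ 0.38561014,  0.31939869, -0.09143997]), 'torque': array([ 0.03945384, -0.04503181,  0.03944854]), 'gripper_width': 1.0010586671929662}
```

View pics/scene1.png

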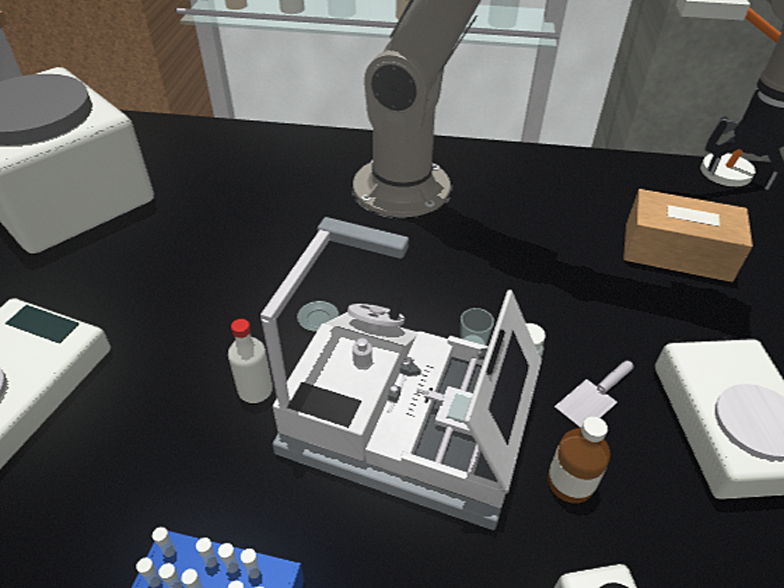

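View pics/top1.png

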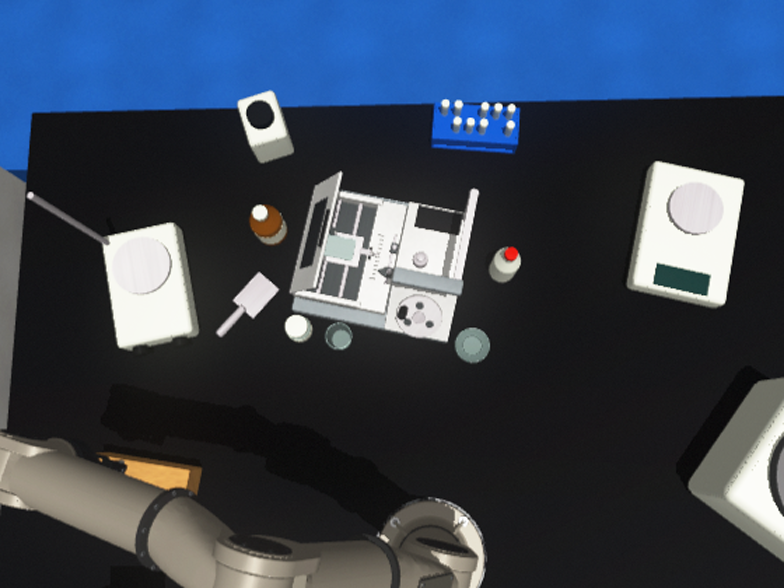

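The scene view, from behind the scanner, shows the clips near view px (410,367) and (393,390) and the needle near (425,393). In the top view the scanner spans about (290–480, 175–340), with the knob near (402,312). I'll zoom in on both.

Run:
```python
from h import *
for n,(x,y,w,h,s) in dict(scene=(180,150,215,165,3.7),top=(195,115,160,140,4.2)).items():
    C=cam(n); im=cv2.resize(C[0][y:y+h,x:x+w],None,fx=s,fy=s,interpolation=cv2.INTER_CUBIC)
    for k in range(0,w,20):
        cv2.putText(im,str(x+k),(int(k*s),10),0,.35,(0,0,255),1); cv2.line(im,(int(k*s),0),(int(k*s),4),(0,0,255),1)
    for k in range(0,h,20): cv2.putText(im,str(y+k),(0,int(k*s)+4),0,.35,(0,0,255),1)
    cv2.imwrite(f'pics/{n}2.png',im)
```

```text
(no output)
```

View pics/scene2.png

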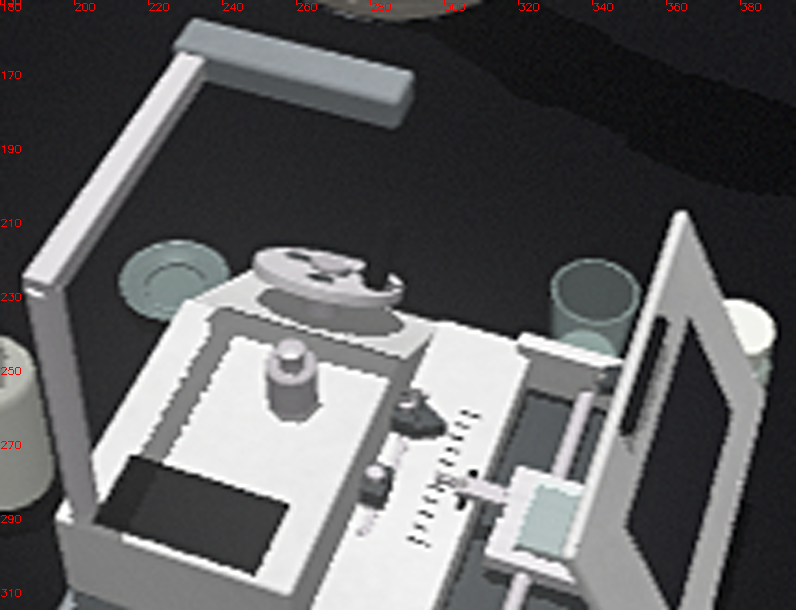

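View pics/top2.png

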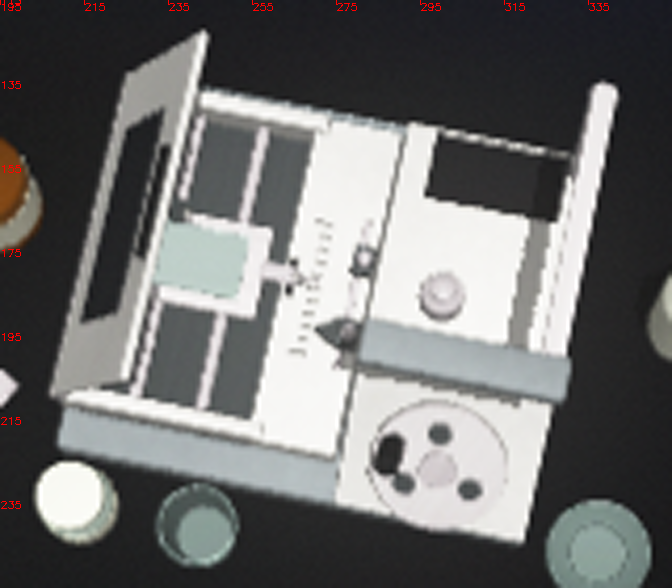

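The arrow clip is at the near end: its nose is at top crop px (315,329), in front of the needle at about (300,277). The knob is at about (388,453), left of the hub at about (437,467). Next I'll compute the scanner pose.

Run:
```python
from h import *
T=cam('top');S=cam('scene')
t=lambda x,y:(195+x/4.2-.4,115+y/4.2-.4)
s=lambda x,y:(180+x/3.7-.4,150+y/3.7-.4)
P=[('cfr',t(524,543),.040,(-150,-180)),('cfl',t(337,500),.040,(-150,-35)),('disc',t(437,464),.0996,(-117.2,-107.5)),('deckb',t(403,130),.080,(150,-33))]
A=[];B=[]
for n,p,z,l in P: A.append(onz(T,*p,z)[:2]);B.append(np.array(l)/1000);print(n,A[-1].round(4))
def fit(A,B):
    A=np.array(A);B=np.array(B);a=A-A.mean(0);b=B-B.mean(0)
    th=np.arctan2((b[:,0]*a[:,1]-b[:,1]*a[:,0]).sum(),(b*a).sum());r=np.array([[np.cos(th),-np.sin(th)],[np.sin(th),np.cos(th)]])
    o=A.mean(0)-r@B.mean(0);return th,o,(A-(B@r.T+o))*1000
th,o,res=fit(A,B);print(np.degrees(th),o,res.round(1).tolist())
r=np.array([[np.cos(th),-np.sin(th)],[np.sin(th),np.cos(th)]])
loc=lambda p:(r.T@(p[:2]-o)*1000).round(1)
for n,C,p,z in [('nose t',T,t(315,329),.087),('nose s',S,s(445,430),.087),('needle t',T,t(303,277),.088),('needle s',S,s(440,483),.088),('square s',S,s(375,485),.087),('square t',T,t(363,260),.087),
  ('lampfl',T,t(355,345),.311),('lamp bk l',T,t(365,320),.311),('lamp bk r',T,t(570,360),.311),('lamp s l',S,s(412,72),.311),('lamp s r',S,s(190,18),.311),('lampb l',S,s(390,128),.289),('knobtopend',T,t(383,470),.13),('weight',T,t(442,285),.155),('weight s',S,s(292,350),.161)]:
    w=onz(C,*p,z); print(n,w.round(4),loc(w))
print('lamp tri',[ (x.round(4),e) for x,e in [tri(T,t(365,320),S,s(412,72+22))]])
# cover free edge corners
for a,b in [((205,32),(570,560)),((52,393),(680,212))]:
    x,e=tri(T,t(*a),S,s(*b));print('cov',x.round(4),round(e,4),loc(x))
```

```text
cfr [ 0.46   -0.0486]
cfl [0.4946 0.0898]
disc [0.5115 0.0157]
deckb [0.7684 0.0354]
-11.477444729330736 [0.64177111 0.0968754 ] [[1.0, 1.0], [6.8, -2.6], [6.0, 0.9], [-13.8, 0.7]]
nose t [0.6154 0.103  0.087 ] [-27.1   0.8]
nose s [0.6203 0.1009 0.087 ] [-21.8  -0.3]
needle t [0.6546 0.1114 0.088 ] [ 9.7 16.8]
needle s [0.6608 0.1018 0.088 ] [17.7  8.7]
square s [0.6669 0.0636 0.087 ] [ 31.3 -27.6]
square t [0.6669 0.0669 0.087 ] [ 30.6 -24.4]
lampfl [0.557  0.0697 0.311 ] [-77.7 -43.5]
lamp bk l [0.573  0.0631 0.311 ] [-60.7 -46.8]
lamp bk r [ 0.5447 -0.0657  0.311 ] [ -62.8 -178.7]
lamp s l [0.5512 0.0657 0.311 ] [-82.5 -48.5]
lamp s r [ 0.5225 -0.0639  0.311 ] [ -84.9 -181.3]
lampb l [0.5741 0.0568 0.289 ] [-58.4 -52.7]
knobtopend [0.5034 0.0545 0.13  ] [-127.2  -69. ]
weight [0.631  0.0104 0.155 ] [  6.6 -86.9]
weight s [0.6318 0.0094 0.161 ] [  7.7 -87.7]
lamp tri [(array([0.5723, 0.0655, 0.3133]), np.float64(0.004892636983795268))]
cov [0.7967 0.1715 0.2265] 0.0 [137. 104.]
cov [0.5454 0.2497 0.2234] 0.0505 [-124.9  130.6]
```

```bash
cat >> h.py <<'E'
yaw=np.radians(-12.3); EX=np.array([np.cos(yaw),np.sin(yaw),0]);EY=np.array([-np.sin(yaw),np.cos(yaw),0]);EZ=np.array([0,0,1.])
AX=-.574*EX+.819*EZ; UP=.819*EX+.574*EZ; WC=np.array([.4955,.018,.1217])
O=WC-(-.1327*EX-.1075*EY); O[2]=0   # scanner origin
W=lambda x,y,z:O+x*EX+y*EY+z*EZ
L=lambda p:np.array([(p-O)@EX,(p-O)@EY,p[2]])
RT=np.c_[np.cross(EY,-AX),EY,-AX]  # leaning tool
def to(target,Rt=None,rot=True):
    o=bot.get_obs();q=o['tool_rot'];Rc=R.from_quat([q[1],q[2],q[3],q[0]])
    print('t',round(o['t'],2),'tcp',o['eef_pos'].round(4),'F',o['contact_force'].round(1),'w',round(o['gripper_width'],3))
    if Rt is not None: print('rotvec',(Rc.inv()*R.from_matrix(Rt)).as_rotvec().round(3))
    print('shift mm cur axes',(Rc.inv().apply(target-o['eef_pos'])*1000).round(1))
    if Rt is not None: print('shift mm after rot',(Rt.T@(target-o['eef_pos'])*1000).round(1))
E
python3 - <<'E'
from h import *
T=cam('top')
print('O',O.round(4)); 
# console edge / free edge direction checks
t=lambda x,y:(195+x/4.2-.4,115+y/4.2-.4)
a,b=onz(T,*t(405,128),.115),onz(T,*t(378,300),.115);print('console edge yaw',np.degrees(np.arctan2(*(a-b)[[1,0]])),L(a).round(4),L(b).round(4))
im=T[0];g=im.max(2).astype(int); x0,y0,x1,y1=281,215,293,231
m=(g[y0:y1,x0:x1]<50);print(g[y0:y1,x0:x1])
v,u=np.nonzero(m);c=(u.mean()+x0,v.mean()+y0);print('knob px',c,m.sum())
o,d=ray(*T[1:],*c)
for h in(0,.009,.018):
    c0=WC+h*AX;p=o+d*((c0-o)@AX)/(d@AX);e=p-c0
    print(h,'knob',p.round(4),'r',np.linalg.norm(e)*1000,'phi',np.degrees(np.arctan2(-e@EY,e@UP)))
for ph in range(240,330,10):
    f=np.radians(ph);k=WC+.038*(np.cos(f)*UP-np.sin(f)*EY);print(ph,proj(T,k+.018*AX).round(1),proj(T,k-.027*AX).round(1))
print('disc c',proj(T,WC-.027*AX),[proj(T,WC-.027*AX+.05*s).round(1).tolist() for s in(UP,-UP,EY,-EY)])
E
```

```text
O [0.6481 0.0948 0.    ]
console edge yaw -9.680684004135161 [ 0.1215 -0.0356  0.115 ] [-0.0094 -0.0416  0.115 ]
[[229 229 229 231 227 175 182 220 230 231 231 230]
 [229 229 230 226 171 163 226 232 232 231 231 230]
 [230 230 230 225 154 220 230 204 209 231 230 230]
 [231 231 230 213 203 175 145 114 123 187 230 232]
 [231 232 228 172 167  77  46  46  51  99 187 232]
 [231 227 186 205 107  44  45  45  46  61 150 231]
 [231 227 164 226  71  44  45  45  45  71 179 231]
 [232 228 153 171  48  46  45  46  44  76 193 231]
 [232 227 135 109  43  45  44  44  44  89 223 232]
 [233 228 126  72  46  49  50  48  45 108 232 232]
 [233 227 126  67  46  48  49  46  68 173 232 232]
 [230 182 177  72  46  47  46  46  90 224 232 231]
 [229 143 191 190  69  47  46  47  72 160 176 195]
 [231 209 186 228 201 150 153 159  78  85 101 125]
 [233 228 162 232 231 218 213 148  84  84  84  88]
 [234 231 212 212 230 230 226 143  87  85  85  85]]
knob px (np.float64(287.0285714285714), np.float64(223.0857142857143)) 35
0 knob [0.5137 0.0507 0.1293] r 38.16575473855518 phi -69.73663355022214
0.009 knob [0.5122 0.0506 0.1392] r 39.62101942510513 phi -63.440650184645385
0.018 knob [0.5106 0.0506 0.1492] r 41.517910072812676 phi -57.65493092027549
240 [285.6 235.5] [287.3 228.8]
250 [285.  233.5] [286.8 226.8]
260 [284.7 231.5] [286.5 224.9]
270 [284.9 229.5] [286.7 222.9]
280 [285.4 227.6] [287.2 221.1]
290 [286.3 225.8] [288.1 219.3]
300 [287.6 224.2] [289.3 217.7]
310 [289.1 222.8] [290.8 216.4]
320 [291.  221.7] [292.6 215.3]
disc c [298.98855007 225.35676983] [[301.8, 210.6], [296.3, 239.7], [282.8, 222.2], [315.2, 228.6]]
```

The knob phase is about −71°. The measured radius is 38.2 mm against 38 mm expected, so the measurement holds. Next I'll plan the approach.

```bash
cat >> h.py <<'E'
def knob(ph,h): # TCP for knob angle deg, raised h mm along axis from nominal grasp
    f=np.radians(ph);return WC+.038*(np.cos(f)*UP-np.sin(f)*EY)+(h/1000-.019)*AX
E
python3 - <<'E'
from h import *
to(knob(-71,110),RT); print(knob(-71,110),knob(-71,5))
E
```

```text
t 0.35 tcp [0.2275 0.6354 0.2311] F [-0.3  0.1  0.1] w 1.005
rotvec [-0.04  -0.61  -0.125]
shift mm cur axes [-414.1 -460.7   27.9]
shift mm after rot [-271.8 -510.2  224.3]
[0.46201887 0.06207389 0.20333029] [0.52090541 0.04923455 0.11733529]
```

Call:
drive_tool(series=[1,0,0,-50,0,0,0,1,0,0,-50,0,0,0,1,0,0,-50,0,0,0,1,0,0,-30,0,0,0], force=30)

```text
t: 0.85
eef_pos: [0.2277, 0.636, 0.4146]
tool_rot: [0.0, 0.171, 0.985, 0.002]
contact_force: [1.4, 1.5, 0.0]
gripper_width: 0.999
```

Call:
drive_tool(series=[1,-34,-38,0,0,0,0,1,-34,-38,0,0,0,0,1,-34,-38,0,0,0,0,1,-34,-38,0,0,0,0,1,-34,-38,0,0,0,0,1,-34,-38,0,0,0,0,1,-34,-38,0,0,0,0,1,-34,-38,0,0,0,0,1,-34,-38,0,0,0,0,1,-34,-38,0,0,0,0,1,-34,-38,0,0,0,0,1,-34,-38,0,0,0,0])

```text
t: 2.35
eef_pos: [0.4582, 0.067, 0.4116]
tool_rot: [0.0, 0.171, 0.985, 0.0]
contact_force: [0.7, -0.0, 0.1]
gripper_width: 1.0
```

Call:
drive_tool(series=[1,0,0,0,-0.006,-0.102,-0.021,1,0,0,0,-0.006,-0.102,-0.021,1,0,0,0,-0.006,-0.102,-0.021,1,0,0,0,-0.006,-0.102,-0.021,1,0,0,0,-0.006,-0.102,-0.021,1,0,0,0,-0.006,-0.102,-0.021,1,0,0,0,0,0,0])

```text
t: 3.22
eef_pos: [0.4567, 0.0683, 0.4106]
tool_rot: [0.299, 0.101, 0.948, -0.034]
contact_force: [0.2, -0.4, -0.4]
gripper_width: 0.998
```

Run:
```python
from h import *
to(knob(-71,90),RT)
```

```text
t 3.23 tcp [0.4567 0.0683 0.4106] F [ 0.2 -0.4 -0.4] w 0.998
rotvec [-0.003  0.     0.003]
shift mm cur axes [113.7  -4.  193.5]
shift mm after rot [113.6  -5.  193.5]
```

Call:
drive_tool(series=[0,23,-1,38,0,0,0,0,23,-1,39,0,0,0,0,23,-1,39,0,0,0,0,23,-1,39,0,0,0,0,22,-1,39,0,0,0,0,0,0,0,0,0,0])

```text
t: 3.98
eef_pos: [0.475, 0.055, 0.2177]
tool_rot: [0.304, 0.102, 0.946, -0.045]
contact_force: [0.6, -0.7, 0.9]
gripper_width: 0.499
```

Run:
```python
from h import *
to(knob(-71,5),RT)
T=cam('top');S=cam('scene')
a=cv2.resize(T[0][190:260,255:345],(720,560),interpolation=cv2.INTER_CUBIC)
cv2.imwrite('pics/pre.png',a)
```

```text
t 3.98 tcp [0.475  0.055  0.2177] F [ 0.6 -0.7  0.9] w 0.499
rotvec [-0.023  0.014  0.006]
shift mm cur axes [ 21.3   6.7 108.2]
shift mm after rot [ 19.9   4.1 108.7]
```

View pics/pre.png

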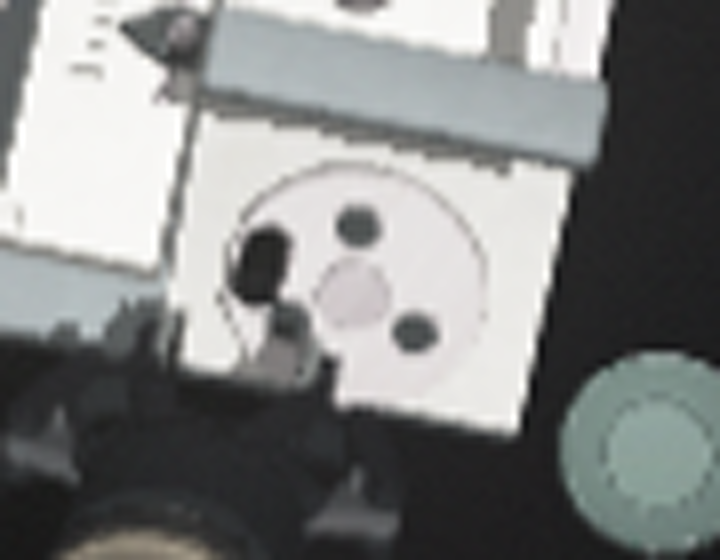

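The view shows the fingers straddling the knob (knob at (263,265), fingers at about (145,320) and (325,365)). I'll continue in and correct the small lag.

Call:
drive_tool(series=[0,10,2,28,-0.012,0.007,0.003,0,10,2,28,-0.011,0.007,0.003,0,0,0,10,0,0,0,0,0,0,0,0,0,0])

```text
t: 4.58
eef_pos: [0.4981, 0.0554, 0.154]
tool_rot: [0.301, 0.1, 0.948, -0.031]
contact_force: [0.3, 0.4, 0.3]
gripper_width: 0.499
```

Run:
```python
from h import *
to(knob(-71,5),RT);print(bot.get_obs()['q'].round(2))
```

```text
t 4.58 tcp [0.4981 0.0554 0.154 ] F [0.3 0.4 0.3] w 0.499
rotvec [0.004 0.004 0.002]
shift mm cur axes [ 1.8 -1.4 43.6]
shift mm after rot [ 1.7 -1.2 43.6]
[-0.09  0.16 -0.42  2.43  1.45  0.45 -0.45]
```

```bash
cat >> h.py <<'E'
def tilt(deg):
    a=np.radians(deg);z=np.sin(a)*EX-np.cos(a)*EZ;return np.c_[np.cross(EY,z),EY,z]
R2=tilt(25)
def knob2(ph,h):
    f=np.radians(ph);return WC+.038*(np.cos(f)*UP-np.sin(f)*EY)+h/1000*AX+.019*R2[:,2]
E
python3 - <<'E'
from h import *
to(knob2(-71,45),R2)
E
```

```text
t 4.58 tcp [0.4981 0.0554 0.154 ] F [0.3 0.4 0.3] w 0.499
rotvec [0.004 0.179 0.003]
shift mm cur axes [ 5.  -1.2  3.3]
shift mm after rot [ 4.3 -1.2  4.1]
```

Call:
drive_tool(series=[0,2,-1,2,0.002,0.09,0.001,0,2,0,2,0.002,0.089,0.001,0,0,0,0,0,0,0])

```text
t: 4.95
eef_pos: [0.4975, 0.0543, 0.1503]
tool_rot: [0.229, 0.105, 0.967, -0.026]
contact_force: [1.1, -0.1, -0.1]
gripper_width: 0.503
```

Run:
```python
from h import *
to(knob2(-71,4),R2);print(bot.get_obs()['q'].round(3))
```

```text
t 4.95 tcp [0.4975 0.0543 0.1503] F [ 1.1 -0.1 -0.1] w 0.503
rotvec [-0.003  0.03  -0.   ]
shift mm cur axes [-3.4  0.2 41.4]
shift mm after rot [-4.7  0.1 41.2]
[-0.024  0.172 -0.416  2.338  0.948  0.426  0.099]
```

Call:
drive_tool(series=[0,-2,0,14,0,0.015,0,0,-2,0,14,0,0.015,0,0,0,0,13,0,0,0,0,0,0,0,0,0,0])

```text
t: 5.45
eef_pos: [0.5157, 0.0483, 0.1111]
tool_rot: [0.211, 0.104, 0.971, -0.026]
contact_force: [-0.4, 0.4, 0.1]
gripper_width: 0.498
```

Run:
```python
from h import *
to(knob2(-71,4),R2);print(bot.get_obs()['q'].round(3))
S=cam('scene');T=cam('top')
a=cv2.resize(S[0][195:260,225:315],(540,390),interpolation=cv2.INTER_CUBIC)
b=cv2.resize(T[0][200:260,265:325],(360,390),interpolation=cv2.INTER_CUBIC)[:,:250]
cv2.imwrite('pics/grip.png',np.hstack([a,b]))
```

```text
t 5.45 tcp [0.5157 0.0483 0.1111] F [-0.4  0.4  0.1] w 0.498
rotvec [-0.006 -0.007  0.002]
shift mm cur axes [-3.9  2.  -2.4]
shift mm after rot [-3.9  2.  -2.3]
[-0.032  0.281 -0.372  2.31   1.053  0.392  0.029]
```

View pics/grip.png

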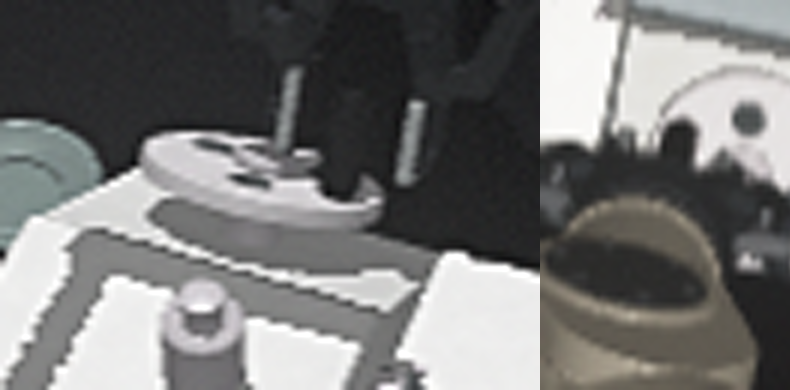

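The knob stands midway between the pads (scene crop: pads x≈288 and 410, knob ≈345). I'll make the small correction and close.

Call:
drive_tool(series=[0,-4,2,-3,0,0,0,-1,0,0,0,0,0,0,-1,0,0,0,0,0,0,-1,0,0,0,0,0,0,-1,0,0,0,0,0,0,-1,0,0,0,0,0,0], force=30)

```text
t: 6.3
eef_pos: [0.5186, 0.0491, 0.1175]
tool_rot: [0.213, 0.105, 0.971, -0.026]
contact_force: [-5.0, -1.9, 4.8]
gripper_width: 0.199
```

Run:
```python
from h import *
to(knob2(-71,4),R2)
o=bot.get_obs();q=o['tool_rot'];Rc=R.from_quat([q[1],q[2],q[3],q[0]])
print('axes in tool: UP',Rc.inv().apply(UP).round(3),'EY',Rc.inv().apply(EY).round(3))
# rows, decreasing phi
U=Rc.inv().apply(UP);Y=Rc.inv().apply(EY);ph=-71
P=lambda p:38*(np.cos(np.radians(p))*U-np.sin(np.radians(p))*Y)
for k in range(24): print(ph,'->',ph-15,(P(ph-15)-P(ph)).round(1)); ph-=15
```

```text
t 6.3 tcp [0.5186 0.0491 0.1175] F [-5.  -1.9  4.8] w 0.199
rotvec [-0.007 -0.004  0.001]
shift mm cur axes [1.2 0.7 2.4]
shift mm after rot [1.2 0.6 2.4]
axes in tool: UP [-0.984 -0.002 -0.178] EY [-0.001  1.    -0.007]
-71 -> -86 [9.6 2.  1.7]
-86 -> -101 [ 9.7 -0.6  1.8]
-101 -> -116 [ 9.3 -3.1  1.7]
-116 -> -131 [ 8.1 -5.5  1.5]
-131 -> -146 [ 6.5 -7.4  1.2]
-146 -> -161 [ 4.4 -8.9  0.8]
-161 -> -176 [ 2.  -9.7  0.4]
-176 -> -191 [-0.6 -9.9 -0. ]
-191 -> -206 [-3.1 -9.4 -0.5]
-206 -> -221 [-5.4 -8.3 -0.9]
-221 -> -236 [-7.3 -6.6 -1.3]
-236 -> -251 [-8.7 -4.4 -1.6]
-251 -> -266 [-9.6 -2.  -1.7]
-266 -> -281 [-9.7  0.6 -1.8]
-281 -> -296 [-9.3  3.1 -1.7]
-296 -> -311 [-8.1  5.5 -1.5]
-311 -> -326 [-6.5  7.4 -1.2]
-326 -> -341 [-4.4  8.9 -0.8]
-341 -> -356 [-2.   9.7 -0.4]
-356 -> -371 [0.6 9.9 0. ]
-371 -> -386 [3.1 9.4 0.5]
-386 -> -401 [5.4 8.3 0.9]
-401 -> -416 [7.3 6.6 1.3]
-416 -> -431 [8.7 4.4 1.6]
```

Call:
drive_tool(series=[-1,9.6,2,1.7,0,0,0,-1,9.7,-0.6,1.8,0,0,0,-1,9.3,-3.1,1.7,0,0,0,-1,8.1,-5.5,1.5,0,0,0,-1,6.5,-7.4,1.2,0,0,0,-1,4.4,-8.9,0.8,0,0,0,-1,2,-9.7,0.4,0,0,0])

```text
t: 7.18
eef_pos: [0.4724, 0.0271, 0.0894]
tool_rot: [0.214, 0.104, 0.971, -0.025]
contact_force: [0.8, 1.5, 7.1]
gripper_width: 0.198
```

```bash
cat >> h.py <<'E'
def st():
    o=bot.get_obs();q=o['tool_rot'];Rc=R.from_quat([q[1],q[2],q[3],q[0]]);g=o['eef_pos']-.019*Rc.as_matrix()[:,2]-WC
    print('t',o['t'],'phi',np.degrees(np.arctan2(-g@EY,g@UP)).round(1),'r',(np.hypot(g@EY,g@UP)*1000).round(1),'h',(g@AX*1000).round(1),'F(up,y,ax)',np.round([o['contact_force']@v for v in(UP,EY,AX)],1),'M',o['torque'].round(1),'q',o['q'].round(2),'w',o['gripper_width'],'rot',(Rc.inv()*R.from_matrix(R2)).as_rotvec().round(3))
E
python3 -c "
from h import *
st()"
```

```text
t 7.175 phi -173.5 r 35.5 h 6.3 F(up,y,ax) [4.5 1.6 5.5] M [ 0.2 -0.1  0.1] q [-0.04  0.27 -0.35  2.43  1.31  0.33 -0.24] w 0.1980204860513722 rot [-0.003 -0.002  0.002]
```

Call:
drive_tool(series=[-1,-0.6,-9.9,0,0,0.03,0,-1,-3.1,-9.4,-0.5,0,0.02,0,-1,-5.4,-8.3,-0.9,0,0,0,-1,-7.3,-6.6,-1.3,0,0,0,-1,-8.7,-4.4,-1.6,0,0,0,-1,-9.6,-2,-1.7,0,0,0,-1,-9.7,0.6,-1.8,0,0,0,-1,-9.3,3.1,-1.7,0,0,0,-1,-8.1,5.5,-1.5,0,0,0])

```text
t: 8.3
eef_pos: [0.5151, -0.0174, 0.1234]
tool_rot: [0.188, 0.106, 0.976, -0.025]
contact_force: [-26.8, -0.1, 39.1]
gripper_width: 0.202
```

```bash
python3 -c "
from h import *
st()"
```

```text
t 8.3 phi 48.1 r 40.6 h 4.6 F(up,y,ax) [ 1.  -5.8 47. ] M [-0.5  2.5 -0.4] q [ 0.21  0.26 -0.44  2.28  0.8   0.38  0.44] w 0.20200244051364605 rot [-0.01  -0.054  0.   ]
```

```bash
cat >> h.py <<'E'
def rows(ph,n,step):
    o=bot.get_obs();q=o['tool_rot'];Ri=R.from_quat([q[1],q[2],q[3],q[0]]).inv()
    U=Ri.apply(UP);Y=Ri.apply(EY);P=lambda p:38*(np.cos(np.radians(p))*U-np.sin(np.radians(p))*Y)
    print('AX',Ri.apply(AX).round(3))
    for k in range(n): print(round(ph+step,1),(P(ph+step)-P(ph)).round(1).tolist()); ph+=step
E
python3 -c "
from h import *
rows(-311,24,-15)"
```

```text
AX [ 0.227 -0.01  -0.974]
-326 [-6.4, 7.4, -1.6]
-341 [-4.3, 8.9, -1.1]
-356 [-1.9, 9.7, -0.6]
-371 [0.6, 9.9, 0.0]
-386 [3.1, 9.4, 0.6]
-401 [5.3, 8.3, 1.2]
-416 [7.2, 6.6, 1.6]
-431 [8.6, 4.4, 2.0]
-446 [9.5, 2.0, 2.2]
-461 [9.6, -0.6, 2.3]
-476 [9.2, -3.1, 2.2]
-491 [8.1, -5.5, 1.9]
-506 [6.4, -7.4, 1.6]
-521 [4.3, -8.9, 1.1]
-536 [1.9, -9.7, 0.6]
-551 [-0.6, -9.9, -0.0]
-566 [-3.1, -9.4, -0.6]
-581 [-5.3, -8.3, -1.2]
-596 [-7.2, -6.6, -1.6]
-611 [-8.6, -4.4, -2.0]
-626 [-9.5, -2.0, -2.2]
-641 [-9.6, 0.6, -2.3]
-656 [-9.2, 3.1, -2.2]
-671 [-8.1, 5.5, -1.9]
```

Call:
drive_tool(series=[-1,0.7,0,-2.5,0,0,0], force=20)

```text
t: 8.43
eef_pos: [0.5166, -0.0158, 0.1254]
tool_rot: [0.19, 0.106, 0.976, -0.023]
contact_force: [18.3, -4.9, -23.2]
gripper_width: 0.2
```

```bash
python3 -c "
from h import *
st()"
```

```text
t 8.425 phi 44.3 r 40.7 h 5.6 F(up,y,ax) [  2.2  -0.9 -29.8] M [-0.4 -1.5 -0. ] q [ 0.21  0.26 -0.45  2.28  0.79  0.38  0.45] w 0.19966698284326573 rot [-0.005 -0.052  0.   ]
```

Call:
drive_tool(series=[-1,-6.4,7.4,-0.6,0,0,0,-1,-4.3,8.9,-1.1,0,0,0,-1,-1.9,9.7,-0.6,0,0,0,-1,0.6,9.9,0,0,0,0,-1,3.1,9.4,0.6,0,0,0,-1,5.3,8.3,1.2,0,0,0])

```text
t: 9.18
eef_pos: [0.5297, 0.0362, 0.1258]
tool_rot: [0.188, 0.106, 0.976, -0.023]
contact_force: [-3.4, -2.2, 3.4]
gripper_width: 0.197
```

```bash
python3 -c "
from h import *
st()
S=cam('scene');T=cam('top')
a=cv2.resize(S[0][150:300,190:340],(450,450),interpolation=cv2.INTER_CUBIC)
b=cv2.resize(T[0][165:215,250:290],(350,450),interpolation=cv2.INTER_CUBIC)
cv2.imwrite('pics/mid.png',np.hstack([a,b]))
"
```

```text
t 9.175 phi -39.2 r 39.8 h 4.9 F(up,y,ax) [-0.4 -2.9  4.4] M [-0.4  0.8 -0.3] q [ 0.1   0.28 -0.46  2.24  0.83  0.44  0.31] w 0.1969347902158444 rot [-0.006 -0.054  0.   ]
```

View pics/mid.png

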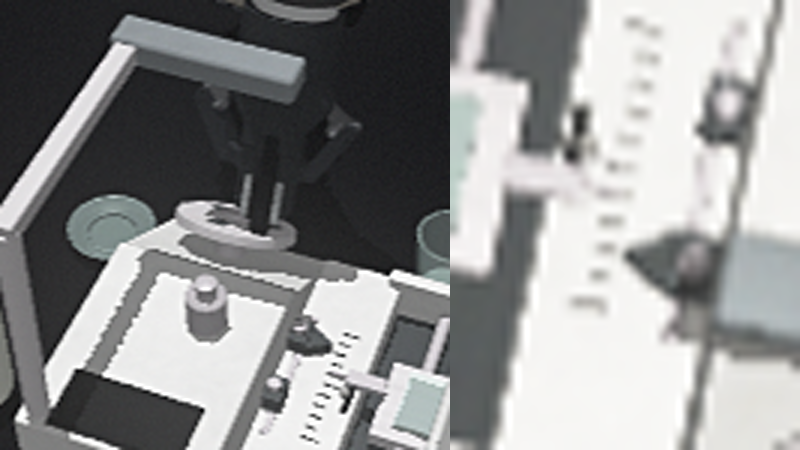

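Call:
drive_tool(series=[-1,7.2,6.6,1.6,0,0,0,-1,8.6,4.4,2,0,0,0,-1,9.5,2,2.2,0,0,0,-1,9.6,-0.6,2.3,0,0,0,-1,9.2,-3.1,2.2,0,0,0,-1,8.1,-5.5,1.9,0,0,0,-1,6.4,-7.4,1.6,0,0,0,-1,4.3,-8.9,1.1,0,0,0,-1,1.9,-9.7,0.6,0,0,0])

```text
t: 10.4
eef_pos: [0.4728, 0.0271, 0.0881]
tool_rot: [0.19, 0.104, 0.976, -0.022]
contact_force: [-5.0, 2.9, 14.6]
gripper_width: 0.2
```

```bash
python3 -c "
from h import *
st()"
```

```text
t 10.4 phi -173.2 r 34.9 h 4.8 F(up,y,ax) [ 3.8  1.8 15.1] M [0.3 0.2 0. ] q [ 0.    0.27 -0.37  2.39  1.1   0.33  0.  ] w 0.1999096461934858 rot [-0.002 -0.052  0.002]
```

Call:
drive_tool(series=[-1,-0.6,-9.9,-0.5,0,0,0,-1,-3.1,-9.4,-0.9,0,0,0,-1,-5.3,-8.3,-1.3,0,0,0,-1,-7.2,-6.6,-1.7,0,0,0,-1,-8.6,-4.4,-2,0,0,0,-1,-9.5,-2,-2.2,0,0,0,-1,-9.6,0.6,-2.3,0,0,0,-1,-9.2,3.1,-2.2,0,0,0,-1,-8.1,5.5,-1.9,0,0,0])

```text
t: 11.52
eef_pos: [0.5152, -0.017, 0.1241]
tool_rot: [0.188, 0.106, 0.976, -0.024]
contact_force: [-3.0, -2.1, 3.6]
gripper_width: 0.203
```

```bash
python3 -c "
from h import *
st()
S=cam('scene');T=cam('top')
a=cv2.resize(S[0][245:300,280:325],(450,550),interpolation=cv2.INTER_CUBIC)
b=cv2.resize(T[0][165:220,250:285],(350,550),interpolation=cv2.INTER_CUBIC)
cv2.imwrite('pics/mid2.png',np.hstack([a,b]))
"
```

```text
t 11.525 phi 47.2 r 40.7 h 5.1 F(up,y,ax) [-0.  -2.7  4.4] M [-0.4  0.6 -0.2] q [ 0.22  0.26 -0.45  2.28  0.79  0.38  0.45] w 0.20273970889136284 rot [-0.008 -0.055 -0.001]
```

View pics/mid2.png

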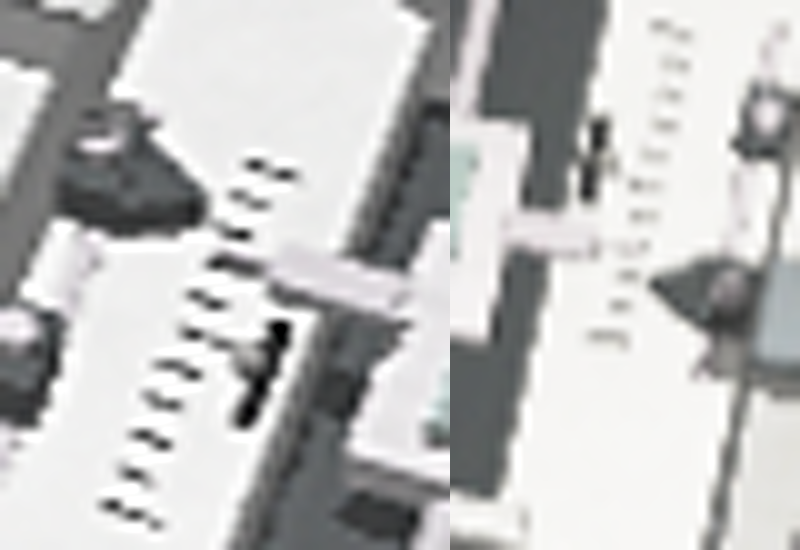

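The needle arm lies at scene crop (330,275) and top crop (555,237), and the nose tip is at (205,210) and (650,285). The needle is still behind the mark.

```bash
cat >> h.py <<'E'
def gap(st_,ss,nt,ns):
    T=cam('top');S=cam('scene')
    n,e=tri(T,nt,S,ns);print('nose',(L(n)*1000).round(1),'err',round(e*1000,1))
    for z in(.08,.084,.087,.09,.094,.098):
        print(z,'needle x t,s',[(L(onz(C,*p,z))[0]*1000).round(1) for C,p in((T,st_),(S,ss))],'nose',[(L(onz(C,*p,z))[0]*1000).round(1) for C,p in((T,nt),(S,ns))])
E
python3 - <<'E'
from h import *
k=.45
gap((260.5-k,188.7-k),(313-k,272.5-k),(270-k,193.5-k),(300.5-k,266-k))
T=cam('top');S=cam('scene')
g=lambda im:cv2.cvtColor(im,cv2.COLOR_BGR2GRAY)
print(g(T[0])[181:200,256:276]);print(g(S[0])[262:283,298:318])
E
```

```text
nose [-32.9   0.5  82.6] err 2.2
0.08 needle x t,s [np.float64(-23.5), np.float64(-26.8)] nose [np.float64(-32.7), np.float64(-34.5)]
0.084 needle x t,s [np.float64(-24.3), np.float64(-23.8)] nose [np.float64(-33.5), np.float64(-31.5)]
0.087 needle x t,s [np.float64(-24.9), np.float64(-21.6)] nose [np.float64(-34.1), np.float64(-29.3)]
0.09 needle x t,s [np.float64(-25.5), np.float64(-19.4)] nose [np.float64(-34.7), np.float64(-27.0)]
0.094 needle x t,s [np.float64(-26.3), np.float64(-16.5)] nose [np.float64(-35.5), np.float64(-24.0)]
0.098 needle x t,s [np.float64(-27.1), np.float64(-13.5)] nose [np.float64(-36.3), np.float64(-21.0)]
[[234 177  94  93  95 107 155  87  95 162 166 245 243 237 232 234 246 245
  245 244]
 [235 138  93  94  94 129 229  69  86 187 197 229 232 244 245 245 245 246
  245 244]
 [233 104  94  93  94 121 222  61 111 237 237 234 167 205 209 232 246 245
  245 244]
 [233  77  92  94  97 124 207  57 121 244 245 243 230 233 232 239 245 246
  245 244]
 [225 113 115  93 101 156 234 177 190 245 245 245 245 244 244 245 245 246
  246 246]
 [226 207 206 199 181 216 239 23
[... 2244 characters left out ...]
 229 224
  222 220]
 [245 228 139  57 145 230 242 243 250 255 203 119 115 103  97 122 133 174
  220 229]
 [244 249 253 254 250 244 241 245 252 255 255 255 255 206 111 116 100 100
  103 118]
 [195 236 253 250 246 244 243 251 178  21  19 213 254 182 111  89  78  93
   96  98]
 [123  49 155 196 235 250 252 255 187  33  22 224 226 135 106  74  80  97
   96  91]
 [253 255 232 129 102 156 192 151  63  36  47 218 196 111  91  60  82 100
   94  87]
 [251 249 249 254 240 168 173 178 101  33 186 242 176 116  88  80  99  97
   92  88]
 [150 235 247 247 234 155 118 128  87  45 235 221 123 108  81  83 104  98
   86 153]
 [124  60 208 244 250 195  84  61  41  86 225 198 111  95  62  59  59  50
   62 229]]
```

Call:
drive_tool(series=[-1,-6.4,7.4,-1.6,0,0,0,-1,-4.3,8.9,-1.1,0,0,0,-1,-1.9,9.7,-0.6,0,0,0,-1,0.6,9.9,0,0,0,0,-1,3.1,9.4,0.6,0,0,0,-1,5.3,8.3,1.2,0,0,0,-1,7.2,6.6,1.6,0,0,0,-1,8.6,4.4,2,0,0,0,-1,9.5,2,2.2,0,0,0,-1,9.6,-0.6,2.3,0,0,0,-1,9.2,-3.1,2.2,0,0,0,-1,0,0,0,0,0,0])

```text
t: 13.32
eef_pos: [0.4942, 0.0514, 0.0993]
tool_rot: [0.187, 0.106, 0.976, -0.025]
contact_force: [4.2, -7.4, -5.5]
gripper_width: 0.202
```

```bash
python3 -c "
from h import *
st()
acc=[0,0]
S=cam('scene');T=cam('top')
a=cv2.resize(S[0][248:288,285:325],(440,440),interpolation=cv2.INTER_CUBIC)
b=cv2.resize(T[0][170:210,252:284],(352,440),interpolation=cv2.INTER_CUBIC)
cv2.imwrite('pics/mid3.png',np.hstack([a,b]))
"
```

```text
t 13.325 phi -115.3 r 36.0 h 5.0 F(up,y,ax) [ 1.5 -6.3 -7.8] M [-1.3 -0.2 -0.5] q [-0.01  0.29 -0.41  2.33  0.98  0.4   0.08] w 0.20155318524551877 rot [-0.009 -0.056  0.   ]
```

View pics/mid3.png

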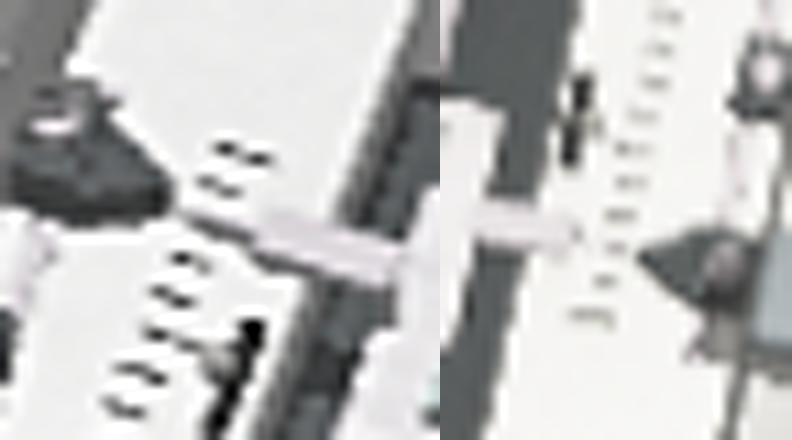

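The needle now points almost at the nose. In the scene crop its tip is near (180,210) and the nose tip near (173,195). In the top crop the needle's extension runs to about (640,247) and the nose tip is near (638,255). I'll refine this at sub-pixel level.

Run:
```python
from h import *
fr=lambda n:(lambda cs:(np.mean([cv2.cvtColor(c[0],cv2.COLOR_BGR2GRAY).astype(float) for c in cs],0).round().astype(int),cs[0]))([cam(n) for _ in range(3)])
gt,T=fr('top');gs,S=fr('scene')
print('top nose rows188..201 cols 264..278');print(gt[188:202,264:279])
print('top arm rows 183..197 cols 253..261');print(gt[183:198,253:262])
print('scene rows 260..275 cols 293..322');print(gs[260:277,293:322])
for x,y in((-31,-5),(-31,4),(-31,20),(-31,40)): print((x,y),[proj(C,W(x/1e3,y/1e3,z)).round(2).tolist() for C in(T,S) for z in(.080,.087,.094)])
```

```text
top nose rows188..201 cols 264..278
[[244 245 245 245 244 245 245 246 246 246 246 246 244 227 231]
 [241 245 242 181 181 197 246 246 245 245 245 245 243 215 232]
 [212 245 243 227 226 231 246 246 245 243 215 191 187 165 201]
 [183 238 238 241 243 245 245 233 217 193 132 104 106 107 129]
 [234 231 237 193 188 230 181 154 131 112 102  91 105 149 161]
 [245 242 244 231 226 207  78  96  97  98  99  92 130 140 146]
 [245 246 245 245 244 236 175  90  97  97  96  98 142 122 121]
 [245 242 182 184 233 244 236 179  89  96  98 111  97  99  95]
 [244 243 228 230 240 245 244 236 179 100  89 108  62  69  68]
 [244 245 245 246 246 245 245 245 239 225 135  74  58  59  61]
 [182 181 183 203 246 245 245 246 246 245 231 172  91  97  83]
 [226 226 223 202 245 245 245 246 246 247 245 218 119 134 127]
 [244 244 244 239 245 245 245 246 246 246 241 169 129 144 141]
 [244 244 244 244 245 245 245 246 246 244 202 122 127 145 140]]
top arm rows 183..197 cols 253..261
[[238 238 237 233 102  93  93  94 121]
 [238 239 239 233  78  93  93  97 125]
 [239 238 236 206  87  93  93 101 157]
 [239 239 237 147  94  93  9
[... 2299 characters left out ...]
 239 239 239 245 228 139  55 145 230 242 240 240 241 241 241 247
  237 161 116  85  77  95  91  89  99 105 209]
 [239 239 239 240 242 244 250 254 254 250 245 241 244 250 255 254 249 250
  200 116 108  75  81  99  95  88  97 102 207]]
(-31, -5) [[271.79, 192.95], [271.72, 192.48], [271.64, 192.01], [297.95, 266.23], [298.08, 264.34], [298.21, 262.44]]
(-31, 4) [[268.96, 192.4], [268.87, 191.93], [268.77, 191.45], [301.7, 267.33], [301.85, 265.44], [302.0, 263.54]]
(-31, 20) [[263.92, 191.42], [263.8, 190.95], [263.69, 190.47], [308.41, 269.28], [308.6, 267.4], [308.78, 265.5]]
(-31, 40) [[257.62, 190.2], [257.48, 189.72], [257.35, 189.24], [316.87, 271.75], [317.09, 269.87], [317.32, 267.97]]
```

Call:
drive_tool(series=[-1,8.1,-5.5,1.6,0,0,0,-1,6.4,-7.4,1.4,0,0,0,-1,4.3,-8.9,1,0,0,0,-1,0,0,0,0,0,0])

```text
t: 14.22
eef_pos: [0.4761, 0.0349, 0.0897]
tool_rot: [0.189, 0.106, 0.976, -0.023]
contact_force: [11.7, -5.1, -11.6]
gripper_width: 0.199
```

Run:
```python
from h import *
st()
fr=lambda n:(lambda cs:np.mean([cv2.cvtColor(c[0],cv2.COLOR_BGR2GRAY).astype(float) for c in cs],0))([cam(n) for _ in range(4)])
gt=fr('top');gs=fr('scene')
print(gt[187:198,254:272].round().astype(int));print(gs[259:275,297:317].round().astype(int))
a=cv2.resize(gs[252:282,288:322],None,fx=13,fy=13,interpolation=cv2.INTER_CUBIC)
b=cv2.resize(gt[178:208,254:280],None,fx=13,fy=13,interpolation=cv2.INTER_CUBIC)
cv2.imwrite('pics/mid4.png',np.hstack([a,b]).clip(0,255))
```

```text
t 14.225 phi -159.0 r 34.9 h 5.2 F(up,y,ax) [  3.5  -2.5 -16.7] M [-0.9 -1.1 -0.2] q [-0.01  0.28 -0.38  2.38  1.07  0.35  0.  ] w 0.19891257738128634 rot [-0.006 -0.054 -0.   ]
[[240 236 104  93  94  94 130 239 243 243 244 245 246 244 228 232 234 245]
 [238 231 172 142 116  96 141 246 243 244 244 245 246 245 244 245 245 246]
 [237 228 219 213 206 199 188 230 240 243 245 245 242 182 180 196 246 246]
 [233 228 228 228 228 228 223 226 233 233 217 245 243 227 226 230 246 246]
 [205 228 228 229 228 228 229 229 229 227 206 243 245 245 245 245 245 233]
 [225 159 168 178 205 215 229 229 228 210 180 215 228 227 212 230 180 154]
 [233  94 100 110 135 148 196 190 203 214 233 236 236 224 230 208  79  96]
 [202  94  94  94 100 148 232 230 233 238 245 246 245 240 244 236 175  90]
 [143  94  92  93 108 192 243 243 243 244 245 242 182 184 233 245 236 178]
 [ 99  93  92  94 130 239 243 243 244 244 244 243 228 230 240 245 244 237]
 [ 77  94  92  95 140 246 244 244 244 245 244 245 245 246 246 245 245 245]]
[[249 242 238 237 236 236 237 238 238 236 236 236 236 238 237 237 237 237
  237 241]
 [237 249 2
[... 682 characters left out ...]
 255 233 135  62  65  82 110 118 186 220 217 215 215 214 217
  224 211]
 [254 249 246 245 249 255 255 241 162 120 124 194 228 222 219 218 217 217
  218 221]
 [242 242 243 245 247 249 248 249 253 255 208 126 168 195 215 229 224 221
  219 218]
 [239 240 244 171  37 141 189 227 243 245 237 164 102  94 112 126 171 220
  229 226]
 [239 241 244 250 253 227 146 212 242 241 244 250 255 200 114 108 103 100
  120 177]
 [242 244 247 249 249 248 246 244 241 239 239 240 242 248 255 206 112 104
   93 101]
 [241 193  87 149 238 250 245 242 239 237 237 238 238 240 246 184 110  91
   53  75]][ WARN:0@7.547] global loadsave.cpp:1063 imwrite_ Unsupported depth image for selected encoder is fallbacked to CV_8U.
```

View pics/mid4.png

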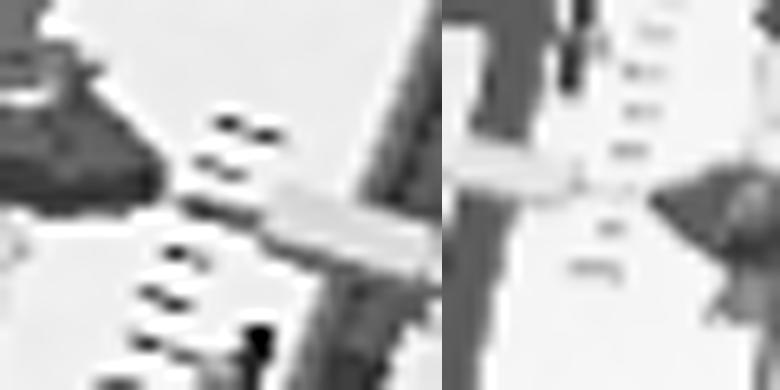

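Needle and nose now agree within about ±0.7 mm by the separate estimates (top: needle row ≈192.9 vs nose 193.0; scene: ≈265.1 vs 265.5 less a height term). I'll release the knob and retract along its axis.

Call:
drive_tool(series=[0,0,0,0,0,0,0,0,0,0,0,0,0,0,0,0,0,0,0,0,0,0,3,0,-12,0,0,0,0,4,0,-20,0,0,0,0,4,0,-20,0,0,0,0,0,0,-20,0,0,0,0,0,0,-20,0,0,0,0,0,0,0,0,0,0])

```text
t: 15.75
eef_pos: [0.4321, 0.0457, 0.1722]
tool_rot: [0.19, 0.105, 0.976, -0.023]
contact_force: [1.0, 0.3, -0.5]
gripper_width: 0.501
```

Run:
```python
from h import *
st()
fr=lambda n:(lambda cs:np.mean([cv2.cvtColor(c[0],cv2.COLOR_BGR2GRAY).astype(float) for c in cs],0))([cam(n) for _ in range(2)])
gt=fr('top');gs=fr('scene')
print(gt[188:195,256:271].round().astype(int));print(gs[265:271,299:312].round().astype(int))
V=tilt(0)
tgt=W(0,.150,.40); to(tgt,V)
```

```text
t 15.75 phi -148.5 r 26.2 h 98.8 F(up,y,ax) [ 0.4  0.5 -0.9] M [0.1 0.4 0.1] q [ 0.12  0.04 -0.54  2.38  0.56  0.48  0.47] w 0.5009547898223259 rot [-0.004 -0.052  0.001]
[[172 142 116  96 142 246 243 244 244 245 246 245 244 245 246]
 [219 213 208 200 188 230 240 243 245 245 242 182 182 196 246]
 [228 228 228 228 224 226 233 233 218 245 243 227 226 230 246]
 [228 229 228 228 229 229 229 227 206 243 245 245 245 245 245]
 [168 178 205 216 229 229 228 210 180 214 228 228 212 230 180]
 [100 109 136 146 194 190 204 213 232 236 236 224 230 208  78]
 [ 93  94 100 148 232 230 233 238 245 246 245 240 244 236 176]]
[[ 42 112 231 254 228 198 120 140 228 239 238 236 236]
 [ 42 116 233 245 236 246 252 252 248 239 222 214 224]
 [ 82 174 170 105 106 168 192 220 236 230 218 214 216]
 [255 255 233 136  62  65  81 110 118 186 220 216 216]
 [245 246 249 255 255 240 162 118 124 193 228 224 220]
 [244 245 248 249 248 249 253 255 209 126 168 196 216]]
t 15.95 tcp [0.4314 0.0453 0.1703] F [-0.1  0.4 -0.1] w 0.499
rotvec [-0.005  0.38   0.   ]
shift mm cur axes [-272.4  243.4 -139.9]
shift mm after rot [-201.2  244.5 -229.7]
```

Call:
drive_tool(series=[-1,0,10,-25,0,0.095,0,-1,0,15,-30,0,0.095,0,-1,0,20,-35,0,0.095,0,-1,0,20,-40,0,0.095,0,-1,0,20,-40,0,0,0,-1,0,20,-40,0,0,0,-1,0,0,0,0,0,0])

```text
t: 16.82
eef_pos: [0.4281, 0.1571, 0.3786]
tool_rot: [0.002, 0.107, 0.994, -0.001]
contact_force: [0.2, 0.4, -1.5]
gripper_width: -0.001
```

Run:
```python
from h import *
print(bot.get_obs()['q'].round(2)); to(W(0,.150,.40),tilt(0)); print((L(bot.get_obs()['eef_pos'])*1000).round())
```

```text
[ 0.1   0.03 -0.6   1.81  0.02  1.31  0.86]
t 16.82 tcp [0.4281 0.1571 0.3786] F [ 0.2  0.4 -1.5] w -0.001
rotvec [-0.002  0.005  0.001]
shift mm cur axes [-228.4  135.6  -20.5]
shift mm after rot [-228.2  135.9  -21.4]
[-228.   14.  379.]
```

Call:
drive_tool(series=[-1,-38,20,0,0,0,0,-1,-38,21,0,0,0,0,-1,-38,21,0,0,0,0,-1,-38,21,0,0,0,0,-1,-38,21,0,0,0,0,-1,-38,20,0,0,0,0,-1,0,0,40,0,0,0,-1,0,0,40,0,0,0,-1,0,0,40,0,0,0,-1,0,0,0,0,0,0])

```text
t: 18.08
eef_pos: [0.6736, 0.2247, 0.2504]
tool_rot: [-0.004, 0.108, 0.994, -0.005]
contact_force: [0.4, -0.9, 0.0]
gripper_width: 0.001
```

```bash
cat >> h.py <<'E'
def c():
    o=bot.get_obs();print('t',o['t'],'local',(L(o['eef_pos'])*1000).round(1),'F x,y,z',np.round([o['contact_force']@v for v in(EX,EY,EZ)],1),'M',o['torque'].round(1))
E
python3 - <<'E'
from h import *
c()
S=cam('scene');T=cam('top')
a=cv2.resize(S[0][170:340,270:440],(510,510),interpolation=cv2.INTER_CUBIC)
b=cv2.resize(T[0][100:270,185:281],(288,510),interpolation=cv2.INTER_CUBIC)
cv2.imwrite('pics/cov.png',np.hstack([a,b]))
E
```

```text
t 18.075 local [ -2.7 132.4 250.4] F x,y,z [ 0.6 -0.8  0. ] M [-0. -0. -0.]
```

View pics/cov.png

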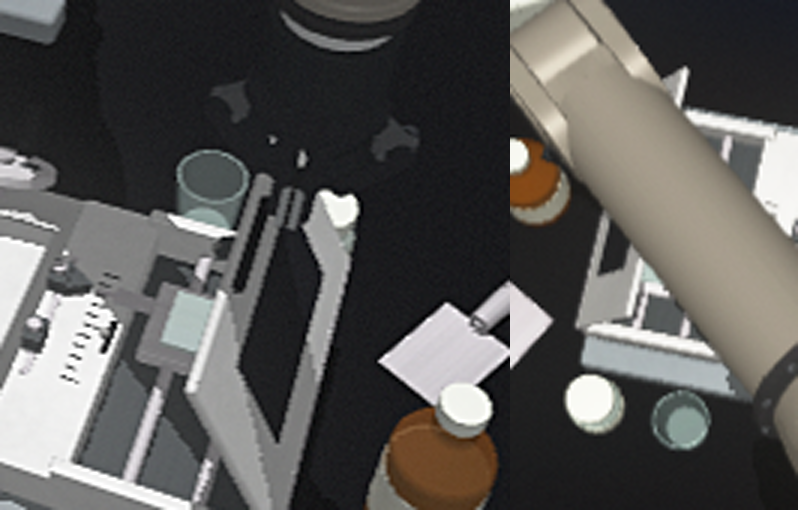

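The fingertips, at crop (290,200), are above the cover's upper face on the hinge side of the free edge (190,385)–(265,180). I'll descend to contact.

Call:
drive_tool(series=[-1,0,5,15,0,0,0,-1,0,0,15,0,0,0,-1,0,0,10,0,0,0,-1,0,0,8,0,0,0,-1,0,0,5,0,0,0,-1,0,0,0,0,0,0])

```text
t: 18.92
eef_pos: [0.6769, 0.2312, 0.2031]
tool_rot: [0.0, 0.108, 0.994, -0.003]
contact_force: [-0.5, -0.5, 0.7]
gripper_width: 0.001
```

```bash
python3 -c "
from h import *
c()
for th in (1.0,.9,.8,.7,.6,.5,.4,.3,.2,.1,.05,0):
    print(th,(180-125*np.cos(th)+8*np.sin(th)+14.5).round(1),(91+125*np.sin(th)+8*np.cos(th)).round(1))"
```

```text
t 18.925 local [ -0.9 139.5 203.1] F x,y,z [-0.4 -0.6  0.7] M [ 0.  -0.1 -0. ]
1.0 133.7 200.5
0.9 123.1 193.9
0.8 113.2 186.2
0.7 104.0 177.6
0.6 95.9 168.2
0.5 88.6 157.9
0.4 82.5 147.0
0.3 77.4 135.6
0.2 73.6 123.7
0.1 70.9 111.4
0.05 70.1 105.2
0 69.5 99.0
```

Call:
drive_tool(series=[-1,0,-3,6,0,0,0,-1,0,-7,7,0,0,0,-1,0,-9,7.5,0,0,0,-1,0,-9.5,8,0,0,0,-1,0,-9,8.5,0,0,0,-1,0,0,0,0,0,0])

```text
t: 19.68
eef_pos: [0.6685, 0.1927, 0.1653]
tool_rot: [-0.0, 0.108, 0.994, -0.003]
contact_force: [0.1, -0.1, -0.2]
gripper_width: 0.0
```

```bash
python3 -c "
from h import *
c()"
```

```text
t 19.675 local [ -0.9 100.1 165.3] F x,y,z [ 0.1 -0.  -0.2] M [ 0.1 -0.   0. ]
```

```bash
python3 -c "
from h import *
S=cam('scene');a=cv2.imread('pics/cov.png')[:,:510];b=cv2.resize(S[0][170:340,270:440],(510,510),interpolation=cv2.INTER_CUBIC)
d=(cv2.absdiff(a,b).max(2)>40).astype(np.uint8)
for y in range(0,510,30): print(y,''.join('#' if d[y:y+30,x:x+15].mean()>.3 else '.' for x in range(0,510,15)))
for th in(.5,.6,.7,.8,.9,1.02): print(th,[proj(S,W(x,.18-.153*np.cos(th)+.008*np.sin(th),.091+.153*np.sin(th)+.008*np.cos(th))).round() for x in(.125,-.125)])
"
```

```text
0 ...#..........#############.......
30 .............############.........
60 .............#########............
90 ..............#.######............
120 ................###...............
150 ##..........####..................
180 ............######.####...........
210 .........##########.###...........
240 ...........#####.#..###...........
270 .........######.##..###...........
300 .....###.########..###............
330 .......#########...###............
360 .......#########..###.............
390 .......############...............
420 .........#####..#.#...............
450 ........##.####...................
480 ........#########.#...............
0.5 [array([302., 307.]), array([336., 217.])]
0.6 [array([307., 304.]), array([340., 214.])]
0.7 [array([312., 302.]), array([345., 211.])]
0.8 [array([318., 301.]), array([350., 209.])]
0.9 [array([325., 300.]), array([356., 207.])]
1.02 [array([334., 299.]), array([364., 206.])]
```

Call:
drive_tool(series=[-1,0,-6,4,0,0,0,-1,0,-5.5,6,0,0,0,-1,0,-6,11,0,0,0,-1,0,-5,11,0,0,0,-1,0,-4,11,0,0,0,-1,0,-2.5,8,0,0,0,-1,0,0,0,0,0,0])

```text
t: 20.6
eef_pos: [0.6624, 0.1655, 0.1147]
tool_rot: [-0.0, 0.108, 0.994, -0.003]
contact_force: [-0.1, 0.8, 1.6]
gripper_width: 0.003
```

```bash
python3 -c "
from h import *
c()"
```

```text
t 20.6 local [ -1.   72.1 114.7] F x,y,z [-0.3  0.8  1.6] M [0.1 0.3 0. ]
```

Contact is confirmed (Fz about 1.6 N). Next I'll press home.

Call:
drive_tool(series=[-1,0,-1,4,0,0,0,-1,0,0,3,0,0,0,-1,0,0,3,0,0,0,-1,0,0,2,0,0,0,-1,0,0,2,0,0,0,-1,0,0,0,0,0,0])

```text
t: 21.35
eef_pos: [0.6627, 0.1642, 0.1014]
tool_rot: [0.001, 0.108, 0.994, -0.003]
contact_force: [0.3, 0.7, 0.3]
gripper_width: 0.003
```

```bash
python3 -c "
from h import *
c()"
```

```text
t 21.35 local [ -0.4  71.  101.4] F x,y,z [0.1 0.7 0.3] M [ 0.  -0.1 -0. ]
```

Call:
drive_tool(series=[-1,0,0,1.5,0,0,0,-1,0,0,1.5,0,0,0,-1,0,0,0,0,0,0])

```text
t: 21.72
eef_pos: [0.6628, 0.1643, 0.0991]
tool_rot: [0.001, 0.108, 0.994, -0.003]
contact_force: [-1.9, -2.6, 6.7]
gripper_width: -0.002
```

```bash
python3 -c "
from h import *
c()"
```

```text
t 21.725 local [-0.4 71.1 99.1] F x,y,z [-1.3 -2.9  6.7] M [-0.5  0.5  0. ]
```

Call:
drive_tool(series=[-1,0,0,0.8,0,0,0,-1,0,0,0,0,0,0])

```text
t: 21.98
eef_pos: [0.6629, 0.1643, 0.0991]
tool_rot: [0.001, 0.108, 0.994, -0.003]
contact_force: [-3.4, -3.5, 11.0]
gripper_width: 0.001
```

Call:
drive_tool(series=[-1,0,0,-15,0,0,0,-1,0,0,-40,0,0,0,-1,0,0,-50,0,0,0,-1,0,0,-50,0,0,0,-1,0,0,-50,0,0,0,-1,0,0,-50,0,0,0,-1,40,30,0,0,0,0,-1,40,30,0,0,0,0,-1,40,30,0,0,0,0,-1,40,30,0,0,0,0,-1,40,30,0,0,0,0,-1,0,0,0,0,0,0])

```text
t: 23.48
eef_pos: [0.4949, 0.3604, 0.3529]
tool_rot: [0.0, 0.103, 0.995, -0.001]
contact_force: [-0.3, -0.2, -0.6]
gripper_width: 0.0
```

Run:
```python
from h import *
c()
S=cam('scene');T=cam('top')
a=cv2.resize(S[0][220:370,190:390],(540,405),interpolation=cv2.INTER_CUBIC)
b=cv2.resize(T[0][115:265,195:291],(259,405),interpolation=cv2.INTER_CUBIC)
cv2.imwrite('pics/end.png',np.hstack([a,b]))
print(cv2.cvtColor(S[0],6)[263:272,297:312]);print(cv2.cvtColor(T[0],6)[188:196,256:272])
for th in(0,.05,.1): print(th,[proj(S,W(x,.18-.153*np.cos(th)+.008*np.sin(th),.091+.153*np.sin(th)+.008*np.cos(th))).round(1) for x in(.125,-.125)])
```

```text
t 23.475 local [-206.3  226.9  352.9] F x,y,z [-0.2 -0.2 -0.6] M [ 0. -0.  0.]
[[ 92  82 109 221 248 244 245 247 249 249 254 255 183  55  33]
 [ 99  92  81 134 229 224 123 146 232 248 252 224 117  38  35]
 [ 67  54  46 111 229 253 228 197 120 144 212 153  54  46  39]
 [ 59  55  45 114 231 245 235 245 251 255 242 136  39  42  74]
 [ 68  74  83 174 170 104 106 166 193 224 217 131  42  34 209]
 [128 233 255 255 233 133  65  67  84 137 123  63  45  37 200]
 [254 248 245 245 249 255 255 242 166 140 102  45  43  76 205]
 [242 241 242 244 247 248 248 252 247 164  59  49  45 212 247]
 [238 240 243 171  37 140 187 232 238 139  43  49  76 210 241]]
[[238 238 239 237 233 125  58  93 206 245 246 245 245 245 245 246]
 [238 238 238 239 232  71  80 168 183 245 242 183 181 197 246 246]
 [239 238 238 239 232  61  85 185 167 245 243 227 226 230 246 246]
 [239 238 238 238 233  79 107 210 197 243 245 246 245 245 245 233]
 [240 239 239 239 237 216 217 196 179 216 228 228 213 231 182 154]
 [240 240 240 239 239 239 237 201 233 236 237 224 231 208  82  98]
 [240 240 241 240 240 239 236 227 245 246 245 241 244 236 176  92]
 [240 241 241 241 241 240 233 229 245 242 183 185 232 245 236 179]]
0 [array([289.4, 323.1]), array([323.3, 235.4])]
0.05 [array([289.8, 321.2]), array([323.8, 233.3])]
0.1 [array([290.4, 319.3]), array([324.5, 231.3])]
```

View pics/end.png

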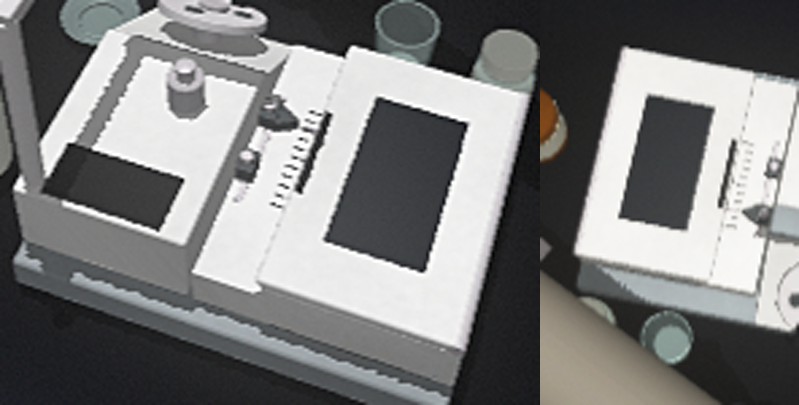

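The last picture shows the cover flat and shut, its far corner at about (262,285) as predicted for angle 0. The needle-tip pixels beside the nose are unchanged and nothing else appears moved. I'm handing in.

```bash
python3 -c "
from station import bot
print(bot.hand_in())"
```

```text
the job is handed in; nothing more can be done
None
```

The needle is set on the pointed clip, the cover is latched shut, and the job was handed in at about 23.5 s on the robot's clock.

- **Cranking:** I gripped the knob with the tool leaning about 22–25° and turned the wheel about 2.25 turns anticlockwise. The needle came towards the robot to the arrow clip at the near end of the scale. The axial force briefly reached about 47 N in the grip after I changed the lean mid-turn. I corrected that and it stayed lower afterwards.
- **Needle check:** My estimates of how far the needle is from the nose don't fully agree. They run from −0.5 to about +1 mm, and my best guess is 0.2–0.5 mm short of the mark. The needle-tip pixels were unchanged after I released the knob and again after the cover was shut.
- **Cover check:** It stopped firmly at z = 99.1 mm against an expected 99 mm, with force rising to 11 N without further movement. It stayed flat after I withdrew. I judged it shut from that stop and the picture; I did not measure the angle directly.
- **Other items:** Those visible in the last picture looked unmoved. The arm blocked or cropped out some of the others, and I did not measure any of them.

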